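# Start a test run on the bench board tester

## Robot

A 6-joint arm with a two-finger parallel gripper is mounted at the origin on a cart in front of the work surface, level with it; the furniture and walls round the work are solid. World frame = base frame: x ahead of the robot, y to its left, z up, the work surface at z = 0. Lengths are in m, angles in rad, forces in N, time in s.
With the tool pointing down it reaches from about 0.325 to 0.9 m from the base axis. Payload 6.1 kg.
Tool frame: the origin (TCP) lies at the very end of the fingers, on their centre line; the grasp point (between the pads) lies bot.grip_depth behind it (bot.grip_depth is the distance from the TCP to the grasp point, in m); z points along the fingers, y is the direction in which the jaws open and shut (so a half turn about z gives the same grasp; the last joint's range is limited). The gripper opens to 85 mm and grips with 20 to 120 N. Pads are 22 mm wide; open, the fingers measure 114 mm over their backs; the gripper's body (76 mm by 85 mm) begins 54 mm behind the grasp point. The pads swing forward as they close: fully open they stand 13 mm farther back than shut.
Start: joints at [-0.126, 0.22, 1.526, -0, 1.395, -0.126], TCP at [0.625, -0, 0.231] pointing down, gripper open.
Joint ranges: [-2.98, 2.98], [-0.91, 2.08], [0.09, 2.57], [-1.24, 4.39], [0.2, 2.65], [-2.68, 2.68]. Speed limits (rad/s): [2.57, 2.57, 3.01, 3.14, 3.14, 3.14].

## Interface

Orientations are given as a rotation vector (axis times angle).
In Python, from bench import bot gives the robot as it stands.
- The arm moves only by the shell command python3 -m handwheel 'ROWS' [FORCE]. ROWS is JSON, a list of rows, each a list of 7 numbers: the gripper's target within -1 to 1 (fully open at 1, half-way at 0, shut at -1), then the shift along the tool's x, y, z in cm, then the turn, a rotation vector about the tool's x, y, z in rad. A call has exactly 5 rows; each row shifts and turns the pose as measured when the row begins, along the tool's axes as they then stand; what a row does not reach is not made up. A row lasts 1/12 s, in which the tool goes at most 41.7 mm and 7.16 degrees, less where a joint would pass 70% of its speed; a pose out of reach is approached as far as the arm can. A call with a gripper value outside its range is refused whole. The fingers move at their own pace and stop on an object; FORCE is the grip in N (left out, the last holds). Time passes only in rows, so rows that do not move let the fingers close, or fill a call up. It gives the time, the measured TCP pose, the force and the opening at its end, in the units of the state.
- bot.get_obs(): the state, without advancing time (a new reading comes with each control period).
- bot.read_camera(name): name is "scene" or "side" or "wrist"; returns a dict with "pixels" (400x640x3 uint8, red, green, blue), "fx", "fy", "cx", "cy" (pixels), "R" (3x3) and "t" (3): a world point X has camera coordinates R X + t. Camera axes: x right, y down, z forward; pixel columns grow to the right and rows downward; lengths in m; the calibration is good to about 2 mm. The wrist camera is an equidistant fisheye: a pixel r from the principal point sees the ray r / f radians off the axis. A picture is of the moment at which its call begins. There is no depth.
- bot.sign_off(): hands the job in, once; it reports no verdict.
The state is a dict: "t": time; "joints": joint angles; "qd": joint speeds; "joint_efforts": joint torques, N m; "position": TCP position; "tool_rot": TCP orientation; "force": force on the tool from outside, world axes, zero at the start; "wrist_torque": the same for the moment, N m; "width": finger opening in m.
Only numpy, scipy, OpenCV 4.12 (cv2) and the standard library are available. Lean on these libraries where they do the work, as an engineer would, in place of code of your own. Each camera call takes 0.05 s, during which the arm holds its last target. There are 200 camera calls.

## Task

A board panel lies ready in the bench tester: push the raised clear gate down by its black handle bar until both hooks snap over it and hold it shut, then switch the tester on by pressing the green-marked far end of the rocker, and then press the green start button all the way in and let it come back out. The tester must not be switched on while the gate is still up, nor started before it is on. It is all done by pushing: do not lift the gate or the panel, keep off the red stop button, and leave the other things on the bench where they are.

Things in the scene. Friction and masses are not known exactly. Their poses are not given: they have to be found in the camera images.
- tester: Bench tester fixed to the bench: a grey base 300 mm deep (x) and 268 mm wide (y), deck 50 mm high, with a white console box along its left (+y) side, 285 x 100 mm, top face 87 mm above the bench. Origin at bench level under the middle of the panel nest; x points to the hinge side (away from the robot at yaw 0), y to the left, z up. The console's centre line lies at y = 185 mm.
- panel: Green 2 x 2 board panel, 185 (x) x 222 (y) x 19 mm with its components, 0.26 kg, lying loose on a sprung probe plate in the nest between eight steel posts (2 mm play). Origin at the centre of its underside, 56 mm above the bench at the start; the shut gate presses it down about 3 mm.
- gate (a joint): Angle of the clear hold-down gate (aluminium frame, 250 mm wide) in rad: 0 = level, latched; grows as its front rises; starts at 0.4 to 0.75, stays where it is left. Press it to its stop at -0.012 (3 mm past latched at the bar) and let go; the hooks snap in at 0.01 and hold it at -0.002 to 0.008. Force at the bar: 1 N to swing, 3 to 6 N from 0.045 on (hooks), 8 to 12 N at the stop (springs under the panel).
- gate_bar (a point): Centre of the gate's round black handle bar, 14 mm in diameter and 124 mm long along the tester's y axis, 15 mm clear above the gate's front rail. It moves on an arc of radius 243 mm about gate_hinge: in the tester's frame it lies 238 mm nearer the front (-x) and 50 mm above the hinge line when the gate is at 0 (108 mm above the bench); this offset turns with the gate, front up.
- gate_hinge (a point): Middle of the gate's hinge line, which runs along the tester's y axis at the back of the base: 125 mm behind the tester's origin (+x), 58 mm above the bench.
- latch (a joint): Angle of the two steel spring hooks (one common shaft, red tabs) at the front corners of the gate, 95 mm either side of its middle, in rad: 0 = sprung home, about 0.13 when the gate's pins push past their bevelled noses, then back to 0 over the pins. They snap in by themselves.
- rocker (a joint): Angle of the black rocker switch in rad: 0 = off (green-marked far end up), 0.34 = on (far end down). It snaps over at 0.17 and stays on either side. Hinge line along the tester's y axis at x = 20 mm, y = 185 mm, 101 mm above the bench.
- rocker_on (a point): Press point on the top face of the rocker's far (+x) half, at its green mark, 16 mm from the hinge line; the rocker is 48 mm long (x) and 28 mm wide. It sits about 106 mm above the bench when off and goes down about 6 mm; it needs 3 to 6 N until it snaps over.
- start (a joint): Travel of the green start button in m: 0 = out, 0.006 = fully in; springs back. 1.5 N to begin, 5 N fully in.
- start_top (a point): Centre of the top face of the green start button, 30 mm in diameter, in a steel collar, at x = -50 mm, y = 185 mm of the tester; 109 mm above the bench when out.
- stop (a joint): Travel of the red stop button in m: 0 = out, 0.006 = in; springs back. Not to be pressed.
- stop_top (a point): Top of the red mushroom stop button, 36 mm in diameter on a yellow disc, 60 mm nearer the front than the start button; 117 mm above the bench.
- marker2: White felt marker with a blue cap, 130 mm long (y), 13 mm thick, lying at the front edge on the left; bystander. Origin at the centre of its underside.
- tweezers2: Steel tweezers, 126 mm long (y) and 9 mm high, lying in front of the tester; bystander. Origin at the centre of the underside.
- screwdriver: Small screwdriver with a red handle, 178 mm long (y) and 23 mm high, lying right of the tester; bystander. Origin at the centre of its underside.
- esd_brush: Flat wooden-handled brush, 140 mm long (y), 14 mm wide and 7 mm high, lying on the right of the bench; bystander. Origin at the centre of its underside.
- terminal: Loose green terminal block, 12 x 38 x 11 mm, lying in front of the console; bystander. Origin at the centre of its underside.

How it is judged:
By the outcome, as a careful person would: the job done as asked, in the order asked, and still so for the second after the job is handed in, with the robot touching nothing.
It also fails if it takes over 45 s, if anything falls off the work surface, if the arm or the gripper's body presses on something with over 40 N, if the wrist force passes 120 N, or if a joint passes its speed limit or range.

## Working session

There is one attempt and no reset: what is moved stays moved. The work goes in short steps, Python scripts to look and compute and a shell command to move; the robot and the scene stay as the last step left them, time stands still between calls to the robot, and variables do not carry over. Pictures are saved under pics/ and viewed, about 8 in all and at most 12, crops included, and the job is handed in when it is done.

```bash
mkdir -p pics; python3 - <<'E'
from bench import bot
import cv2,pickle
o=bot.get_obs();print({k:o[k] for k in('t','position','tool_rot','force','width')},bot.grip_depth)
d={n:bot.read_camera(n) for n in('scene','side','wrist')}
pickle.dump(d,open('cams.pkl','wb'))
for n in d: cv2.imwrite(f'pics/{n}0.png',d[n]['pixels'][:,:,::-1]); print(n,d[n]['fx'],d[n]['R'],d[n]['t'])
E
```

```text
{'t': 0.0, 'position': array([6.24411000e-01, 1.08115084e-04, 2.30205808e-01]), 'tool_rot': array([-2.22034179e+00, -2.22039008e+00,  1.79470664e-03]), 'force': array([-0.36762614,  0.10615428,  0.56345551]), 'width': 0.08532663412318768} 0.0187
scene 458.1951605905841 [[ 0.73419107 -0.67870509 -0.01796882]
 [-0.35858406 -0.36515406 -0.85911582]
 [ 0.57652489  0.63719849 -0.51146567]] [-0.33207982  0.2890509   0.89524686]
side 440.8689562046192 [[ 0.89128193  0.45341514 -0.00558842]
 [ 0.36542747 -0.72551159 -0.58317725]
 [-0.26847586  0.51773318 -0.81232572]] [-0.46964557 -0.10541085  1.41243128]
wrist 309.70691628693146 [[ 9.99997020e-01 -3.86188701e-04 -2.41056165e-03]
 [ 3.47380065e-04 -9.54852206e-01  2.97081040e-01]
 [-2.41645945e-03 -2.97080992e-01 -9.54849226e-01]] [-0.62362449 -0.03697587  0.37977613]
```

View pics/scene0.png

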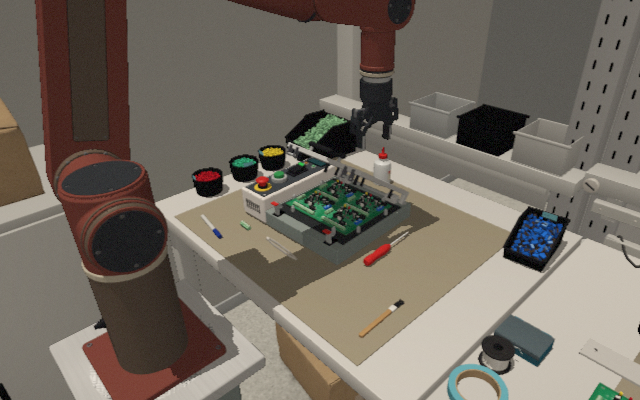

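View pics/side0.png

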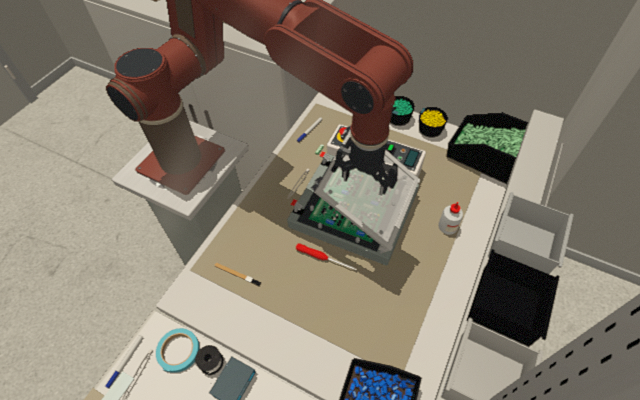

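The scene view shows the tester around (340,210), the red stop at (263,184) and the green start at (280,175). In the side view the gripper partly hides the raised gate, near (370,200).

```bash
python3 - <<'E'
import cv2,numpy as np
a=cv2.imread('pics/scene0.png')[140:270,230:420]
cv2.imwrite('pics/scrop.png',cv2.resize(a,None,fx=4,fy=4,interpolation=cv2.INTER_CUBIC))
E
```

```text
(no output)
```

View pics/scrop.png

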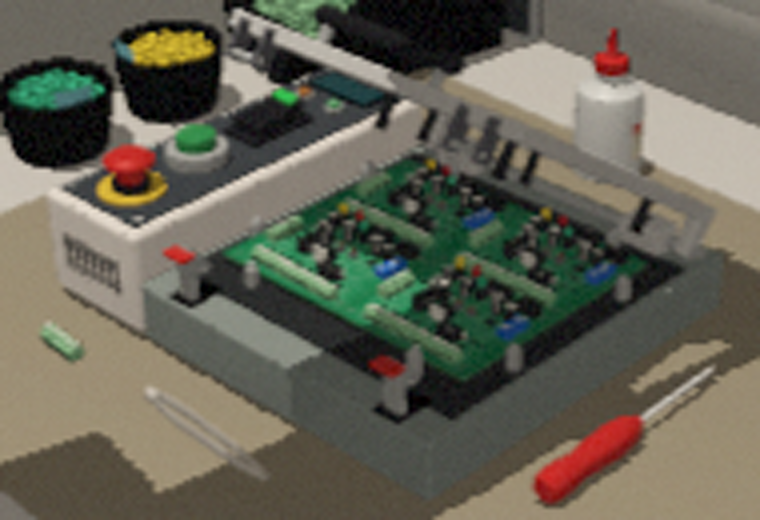

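View pics/wrist0.png

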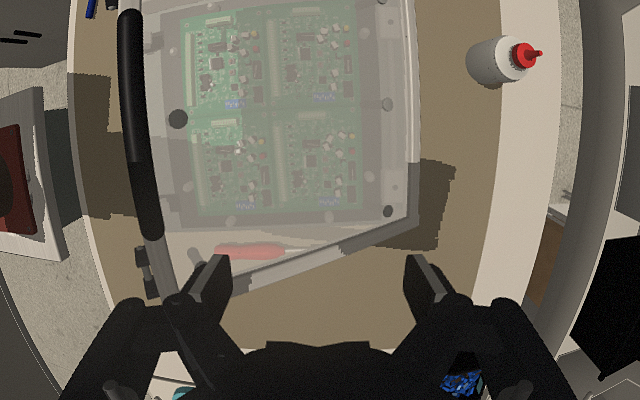

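The crop shows the stop at about (130,152) and the start at (196,136), in crop pixels (4x, offset 230,140). The rocker's green mark is at (286,97), and the bar runs from (322,12) to (458,68). In the wrist view the bar runs from (130,12) to (150,237).

```bash
cat >h.py <<'E'
import numpy as np,pickle
def ray(c,u,v,fish=False):
    a=np.array([u-c['cx'],v-c['cy']])
    if fish:
        r=np.hypot(*a);th=r/c['fx'];d=np.r_[a/r*np.sin(th),np.cos(th)]
    else: d=np.r_[a/c['fx'],1]
    R=np.array(c['R']);d=R.T@d
    return -R.T@np.array(c['t']),d/np.linalg.norm(d)
def plane(c,u,v,z,fish=False):
    o,d=ray(c,u,v,fish);return o+d*(z-o[2])/d[2]
def tri(r1,r2):
    (o1,d1),(o2,d2)=r1,r2
    s=np.linalg.lstsq(np.c_[d1,-d2],o2-o1,rcond=None)[0]
    p,q=o1+s[0]*d1,o2+s[1]*d2
    return (p+q)/2,np.linalg.norm(p-q)
E
python3 - <<'E'
from h import *
np.set_printoptions(precision=4,suppress=True)
d=pickle.load(open('cams.pkl','rb'));s,w=d['scene'],d['wrist']
print(w['cx'],w['cy'],w['fy'])
f=lambda x,y:(230+x/4,140+y/4)
for n,p,z in [('stop',(130,152),.117),('start',(196,134),.109),('rockmark',(286,97),.106),('FR0',(430,497),0),('FR50',(430,440),.05),('BR50',(722,262),.05),('FL50',(148,280),.05),('FL0',(148,328),0),('consFLtop',(52,195),.087),('consFRtop',(133,237),.087)]:
    print(n,plane(s,*f(*p),z))
e=[((322,12),(130,12)),((458,68),(150,237))]
E=[tri(ray(s,*f(*a)),ray(w,*b,True)) for a,b in e]
print(E,(E[0][0]+E[1][0])/2,np.linalg.norm(E[0][0]-E[1][0]))
m=d['wrist']['pixels'][:,100:200].sum(2)<90
import cv2
n,l,st,ce=cv2.connectedComponentsWithStats(m.astype('uint8'))
print([(st[i],ce[i]) for i in range(1,n) if st[i,4]>300])
E
```

```text
317.3836223691022 200.99921458846737 309.70691628693146
stop [0.4543 0.2478 0.117 ]
start [0.5124 0.2499 0.109 ]
rockmark [0.5998 0.2549 0.106 ]
FR0 [ 0.4422 -0.0588  0.    ]
FR50 [ 0.4357 -0.0657  0.05  ]
BR50 [ 0.7181 -0.0598  0.05  ]
FL50 [0.4241 0.1958 0.05  ]
FL0 [0.4315 0.2124 0.    ]
consFLtop [0.4099 0.2822 0.087 ]
consFRtop [0.4158 0.1961 0.087 ]
[(array([0.5312, 0.1323, 0.2336]), np.float64(0.0035018933222440538)), (array([0.5334, 0.0122, 0.2327]), np.float64(0.0029463667572912004))] [0.5323 0.0722 0.2331] 0.12017650500682621
[(array([  17,    9,   47,  232, 4221], dtype=int32), array([ 37.7723, 122.028 ])), (array([   0,  281,  100,  119, 4377], dtype=int32), array([ 48.3308, 346.0089]))]
```

```bash
python3 -m handwheel '[[-1,0,0,-4,0,0,0],[-1,1.5,-2,-1.5,0,0,0],[-1,2,-3,0,0,0,0],[-1,2,-3,0,0,0,0],[-1,1,-1.2,0,0,0,0]]' 40
```

```text
t: 0.57
position: [0.5302, 0.0643, 0.2839]
tool_rot: [-2.223, -2.211, 0.008]
force: [0.3, 0.2, -0.7]
width: 0.0256
```

```bash
python3 - <<'E'
from bench import bot
import cv2,pickle,numpy as np
d={n:bot.read_camera(n) for n in('scene','side','wrist')}
o=bot.get_obs();print({k:o[k] for k in('t','position','tool_rot','force','width')})
pickle.dump(d,open('cams1.pkl','wb'))
p=[d[n]['pixels'][:,:,::-1] for n in d]
a=cv2.resize(p[0][80:270,220:430],(442,400)); 
cv2.imwrite('pics/m1.png',np.vstack([np.hstack([a,np.zeros((400,18,3),'uint8'),cv2.resize(p[1][100:280,270:440],(340,360))[:400] if 0 else cv2.resize(p[1][100:280,270:425],(340,400))]),]))
cv2.imwrite('pics/w1.png',p[2])
E
```

```text
{'t': 0.7167, 'position': array([0.53210587, 0.06338476, 0.28386562]), 'tool_rot': array([-2.22291342, -2.21318226,  0.00769782]), 'force': array([ 0.53704108, -0.15794083,  0.06991706]), 'width': 0.002484804628564236}
```

View pics/w1.png

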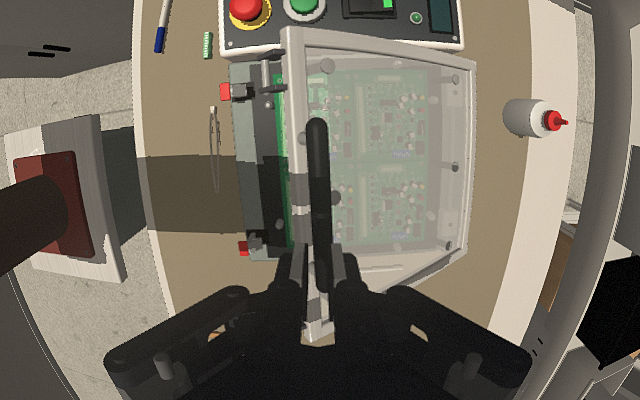

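View pics/m1.png

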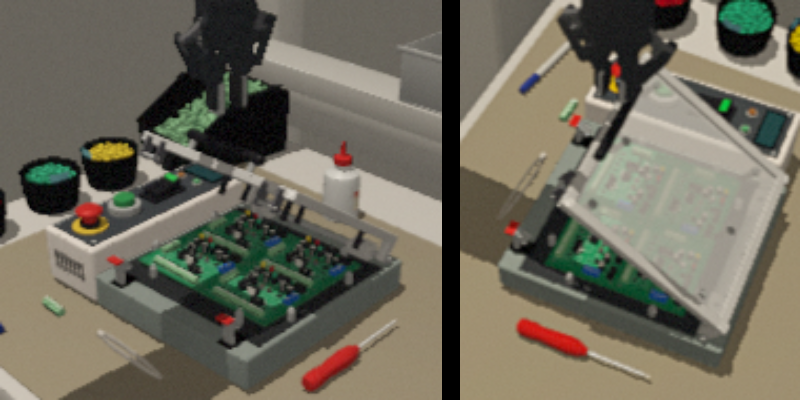

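The wrist view shows the bar from (316,118) down to (320,290) under the fingers. On the console are the stop (246,10), the start (303,4) and the rocker's green mark (387,3).

```bash
python3 - <<'E'
from h import *
np.set_printoptions(precision=4,suppress=True)
w=pickle.load(open('cams1.pkl','rb'))['wrist']
for n,p,z in [('stop',(246,8),.117),('start',(303,4),.109),('mark',(387,3),.106),('consR_F',(221,55),.087),('consR_B',(462,48),.087),('barL',(316,119),.235),('barR',(320,290),.235)]:
    print(n,plane(w,*p,z,True))
def bar(th,yaw=.04,o=np.array([.571,.067])):
    x=.125-.243*np.cos(th+.207);return np.r_[o+x*np.array([np.cos(yaw),np.sin(yaw)]),.065+.243*np.sin(th+.207)]
for th in [.62,.5,.4,.3,.2,.1,.05,0,-.012]: print(th,bar(th),'top')
E
```

```text
stop [0.4584 0.2486 0.117 ]
start [0.5155 0.252  0.109 ]
mark [0.6023 0.2571 0.106 ]
consR_F [0.423  0.2056 0.087 ]
consR_B [0.6957 0.2198 0.087 ]
barL [0.5298 0.1345 0.235 ]
barR [0.532  0.0141 0.235 ]
0.62 [0.5315 0.0654 0.2438] top
0.5 [0.5113 0.0646 0.2228] top
0.4 [0.4965 0.064  0.2036] top
0.3 [0.4836 0.0635 0.183 ] top
0.2 [0.4729 0.0631 0.1612] top
0.1 [0.4644 0.0627 0.1384] top
0.05 [0.4611 0.0626 0.1268] top
0 [0.4583 0.0625 0.1149] top
-0.012 [0.4577 0.0625 0.1121] top
```

```bash
python3 -m handwheel '[[-1,0.4,0,3,0,0,0],[-1,0,0,0.9,0,0,0],[-1,0,-0.5,0.7,0,0,0],[-1,0,-1,1,0,0,0],[-1,0,-1,1.1,0,0,0]]'
```

```text
t: 1.13
position: [0.5108, 0.0647, 0.219]
tool_rot: [-2.228, -2.214, 0.004]
force: [-0.5, 1.1, 2.8]
width: 0.0
```

```bash
python3 -m handwheel '[[-1,0,-1,1.2,0,0,0],[-1,0,-0.9,1.2,0,0,0],[-1,0,-0.8,1.2,0,0,0],[-1,0,-0.7,1.2,0,0,0],[-1,0,-0.6,1.2,0,0,0]]'
```

```text
t: 1.55
position: [0.4721, 0.0622, 0.1593]
tool_rot: [2.231, 2.209, 0.001]
force: [0.3, -0.1, -0.1]
width: -0.0
```

```bash
cat >look.py <<'E'
import sys,cv2,numpy as np,pickle
from bench import bot
d={n:bot.read_camera(n) for n in('scene','side','wrist')}
n=sys.argv[1];pickle.dump(d,open(n+'.pkl','wb'))
p=[d[k]['pixels'][:,:,::-1] for k in d]
R=lambda a,s:cv2.resize(a,s,interpolation=cv2.INTER_CUBIC)
cv2.imwrite(f'pics/{n}.png',np.hstack([R(p[0][80:270,220:430],(440,400)),R(p[1][100:280,270:425],(344,400))]))
cv2.imwrite(f'pics/{n}w.png',p[2])
o=bot.get_obs();print({k:np.round(o[k],4) for k in('t','position','force','width')})
E
python3 look.py m2
```

```text
{'t': np.float64(1.7), 'position': array([0.4714, 0.0622, 0.1587]), 'force': array([0.7696, 0.3385, 0.3024]), 'width': np.float64(0.0003)}
```

View pics/m2.png

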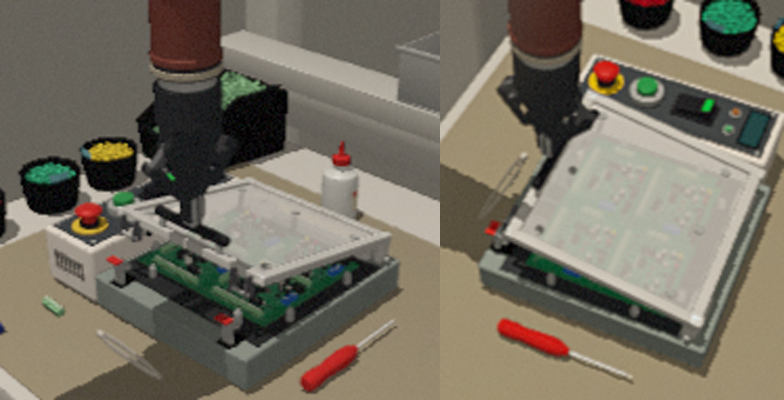

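The gate is following the fingers, its bar under the tips at about (190,225). I'll keep pushing along the arc.

```bash
python3 -m handwheel '[[-1,0,-0.4,1,0,0,0],[-1,0,-0.35,1,0,0,0],[-1,0,-0.3,1,0,0,0],[-1,0,-0.2,0.6,0,0,0],[-1,0,-0.1,0.5,0,0,0]]'
```

```text
t: 2.12
position: [0.4612, 0.0611, 0.119]
tool_rot: [2.229, 2.205, 0.004]
force: [-2.9, -0.6, 5.5]
width: 0.0
```

```bash
python3 -m handwheel '[[-1,0,-0.1,0.5,0,0,0],[-1,0,-0.05,0.5,0,0,0],[-1,0,0,0.4,0,0,0],[-1,0,0,0.4,0,0,0],[-1,0,0,0.3,0,0,0]]'
```

```text
t: 2.53
position: [0.46, 0.061, 0.1115]
tool_rot: [2.228, 2.209, -0.003]
force: [-14.7, 0.6, 25.0]
width: -0.0003
```

The force is 25 N at z = 0.1115, so the gate is on its stop. Now I'll release and look.

```bash
python3 -m handwheel '[[-1,0,0,-0.3,0,0,0],[-1,0,0,-1,0,0,0],[-1,0,0,-3,0,0,0],[-1,0,0,-3,0,0,0],[-1,0,0,0,0,0,0]]'; python3 look.py m3
```

```text
t: 2.95
position: [0.459, 0.0615, 0.1871]
tool_rot: [2.228, 2.211, -0.005]
force: [1.7, -1.0, 0.4]
width: -0.0003
{'t': np.float64(3.1), 'position': array([0.4558, 0.0615, 0.1814]), 'force': array([-0.7286,  0.3284, -0.1871]), 'width': np.float64(-0.0)}
```

View pics/m3.png

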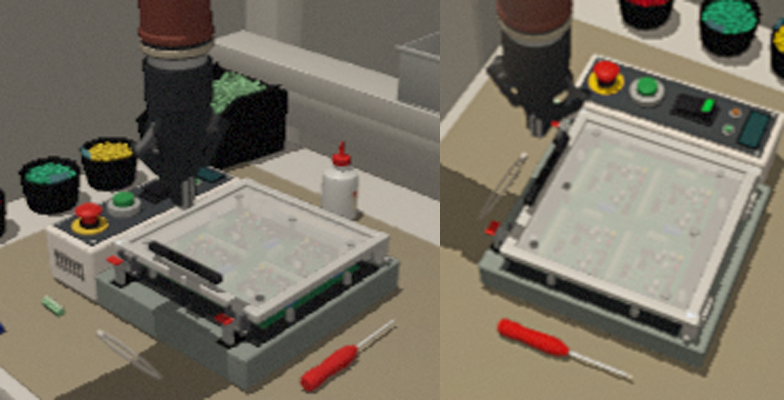

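View pics/m3w.png

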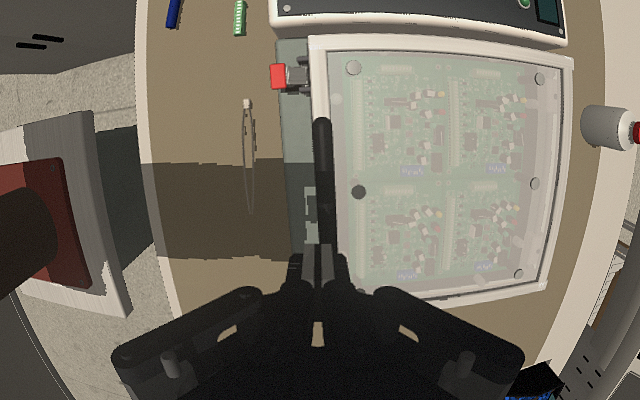

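Both views show the gate flat. The bar runs from (150,246) to (220,277) in the scene crop, and its left end is at (321,119) in the wrist view. Next I'll check its height.

```bash
python3 - <<'E'
from h import *
import cv2
np.set_printoptions(precision=4,suppress=True)
d=pickle.load(open('m3.pkl','rb'));s,w,q=d['scene'],d['wrist'],d['side']
S=lambda x,y:(220+x/2.095,80+y/2.105); Q=lambda x,y:(270+x*155/344,100+y*180/400)
print(tri(ray(s,*S(151,246)),ray(w,321,119,True)))
print(tri(ray(s,*S(151,246)),ray(q,*Q(124-0+440-440,137))))
# crop of hooks in wrist and scene
a=cv2.resize(s['pixels'][180:245,262:345,::-1],(581,455),interpolation=cv2.INTER_CUBIC)
cv2.imwrite('pics/hooks.png',a)
E
```

```text
(array([0.4598, 0.1296, 0.1038]), np.float64(0.002148003524301098))
(array([0.4598, 0.1262, 0.1042]), np.float64(0.0028362513651934568))
```

View pics/hooks.png

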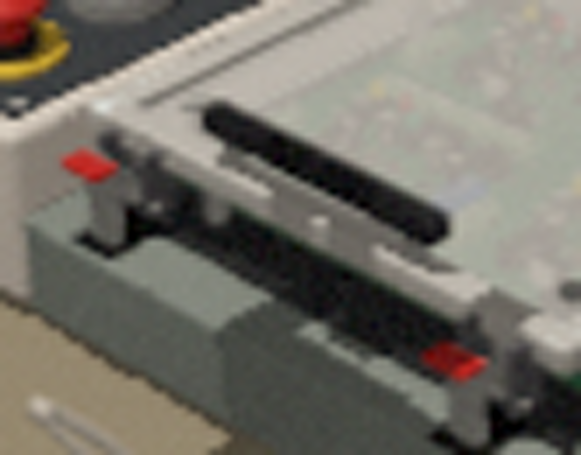

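The bar sits at z ≈ 0.104 and the hooks are over the pins. A light touch will confirm the latched height of the bar top, about 0.115.

```bash
python3 -m handwheel '[[-1,0,0.2,3,0,0,0],[-1,0,0,2,0,0,0],[-1,0,0,0.8,0,0,0],[-1,0,0,0.3,0,0,0],[-1,0,0,0,0,0,0]]';python3 -m handwheel '[[-1,0,0,0.1,0,0,0],[-1,0,0,0,0,0,0],[-1,0,0,0,0,0,0],[-1,0,0,0,0,0,0],[-1,0,0,0,0,0,0]]'
```

```text
t: 3.52
position: [0.4554, 0.0612, 0.1144]
tool_rot: [-2.226, -2.208, 0.018]
force: [2.2, 1.0, 7.2]
width: -0.0
t: 3.93
position: [0.4563, 0.0613, 0.116]
tool_rot: [-2.226, -2.208, 0.018]
force: [-0.1, -0.1, -0.1]
width: 0.0
```

At z = 0.116 there is no contact force, so the gate stays down and is latched. Next is the rocker.

```bash
python3 -m handwheel '[[-1,0,0,-4,0,0,0],[-1,1.5,1,-1,0,0,0],[-1,3,2.2,0,0,0,0],[-1,3,2.2,0,0,0,0],[-1,3,2.2,0,0,0,0]]';python3 -m handwheel '[[-1,3,2.4,0,0,0,0],[-1,3,2.4,0,0,0,0],[-1,2.5,1.9,0,0,0,0],[-1,0,0,0,0,0,0],[-1,0,0,0,0,0,0]]'; python3 look.py m4
```

```text
t: 4.35
position: [0.5335, 0.1646, 0.1668]
tool_rot: [-2.234, -2.2, 0.021]
force: [0.9, -0.8, 0.7]
width: -0.0001
t: 4.77
position: [0.6076, 0.2591, 0.1639]
tool_rot: [-2.23, -2.204, 0.017]
force: [-0.7, -0.5, -0.0]
width: 0.0001
{'t': np.float64(4.9167), 'position': array([0.6067, 0.2574, 0.1645]), 'force': array([-0.1548,  0.651 , -0.2023]), 'width': np.float64(-0.0001)}
```

```bash
python3 - <<'E'
from h import *
import cv2
np.set_printoptions(precision=4,suppress=True)
def blobs(c,x0,x1,y0,y1,f):
    h=cv2.cvtColor(np.ascontiguousarray(c['pixels'][y0:y1,x0:x1]),cv2.COLOR_RGB2HSV)
    n,l,st,ce=cv2.connectedComponentsWithStats(f(h).astype('uint8'))
    return [(st[i,4],ce[i]+[x0,y0]) for i in range(1,n) if st[i,4]>5]
g=lambda h:(h[...,0]>45)&(h[...,0]<75)&(h[...,1]>150)&(h[...,2]>90)
a=pickle.load(open('m3.pkl','rb'))['side'];b=pickle.load(open('cams.pkl','rb'))['scene'];w=pickle.load(open('cams1.pkl','rb'))['wrist']
A=blobs(a,330,425,125,165,g);B=blobs(b,260,320,155,190,g);W=blobs(w,260,440,0,30,g);print(A,B,W)
for n,p in A: print('side',plane(a,*p,.107))
for n,p in B: print('scene',plane(b,*p,.107))
for n,p in W: print('wrist',plane(w,*p,.107,True))
E
```

```text
[(np.int32(47), array([362.6809, 138.1064])), (np.int32(23), array([390.1739, 146.7826]))] [(np.int32(13), array([301.    , 163.7692])), (np.int32(33), array([278.    , 174.2727]))] [(np.int32(7), array([385.2857,   5.4286]))]
side [0.5185 0.2531 0.107 ]
side [0.6049 0.258  0.107 ]
scene [0.5996 0.2568 0.107 ]
scene [0.5097 0.2513 0.107 ]
wrist [0.6001 0.2537 0.107 ]
```

```bash
python3 -m handwheel '[[-1,0,-0.4,2.5,0,0,0],[-1,0,0,2,0,0,0],[-1,0,0,0.7,0,0,0],[-1,0,0,0.4,0,0,0],[-1,0,0,0.4,0,0,0]]';python3 -m handwheel '[[-1,0,0,0.3,0,0,0],[-1,0,0,0.3,0,0,0],[-1,0,0,0.3,0,0,0],[-1,0,0,0,0,0,0],[-1,0,0,0,0,0,0]]'
```

```text
t: 5.33
position: [0.6023, 0.2526, 0.108]
tool_rot: [-2.24, -2.199, 0.009]
force: [-0.7, 0.9, -0.0]
width: 0.0001
t: 5.75
position: [0.6041, 0.2524, 0.1026]
tool_rot: [-2.243, -2.199, 0.001]
force: [1.0, -0.8, 1.0]
width: -0.0001
```

```bash
python3 -m handwheel '[[-1,0.2,0,0.3,0,0,0],[-1,0,0,0.3,0,0,0],[-1,0,0,0,0,0,0],[-1,0,0,0,0,0,0],[-1,0,0,0,0,0,0]]'
```

```text
t: 6.17
position: [0.606, 0.2551, 0.1013]
tool_rot: [2.241, 2.198, 0.003]
force: [0.1, -0.9, -0.2]
width: -0.0007
```

```bash
python3 -m handwheel '[[-1,0,-0.2,0.3,0,0,0],[-1,0,0,0.3,0,0,0],[-1,0,0,0.3,0,0,0],[-1,0,0,0.3,0,0,0],[-1,0,0,0.3,0,0,0]]'
```

```text
t: 6.58
position: [0.6059, 0.2553, 0.0997]
tool_rot: [2.237, 2.197, 0.007]
force: [-9.5, -2.9, 19.7]
width: 0.0003
```

Firm stop at z ≈ 0.0997 with 20 N. I'll retreat and look at the rocker.

```bash
python3 -m handwheel '[[-1,0,0,-1,0,0,0],[-1,0,0,-3,0,0,0],[-1,0,0,-2,0,0,0],[-1,-4,0,0,0,0,0],[-1,-4,0,0,0,0,0]]';python3 -m handwheel '[[-1,-4,0,0,0,0,0],[-1,-2,0,0,0,0,0],[-1,0,0,0,0,0,0],[-1,0,0,0,0,0,0],[-1,0,0,0,0,0,0]]'; python3 look.py m5; python3 - <<'E'
import pickle,cv2,numpy as np
d=pickle.load(open('m5.pkl','rb'));o=pickle.load(open('m3.pkl','rb'))
R=lambda a:cv2.resize(a[:,:,::-1],(390,290),interpolation=cv2.INTER_CUBIC)
w=d['wrist']['pixels']
t=np.hstack([R(o['side']['pixels'][120:170,345:412]),R(d['side']['pixels'][120:170,345:412])])
b=np.hstack([R(w[:150,180:380]),R(d['scene']['pixels'][140:200,250:330])])
cv2.imwrite('pics/rk.png',np.vstack([t,b]))
E
```

```text
t: 7.0
position: [0.6021, 0.1808, 0.161]
tool_rot: [2.229, 2.209, 0.007]
force: [1.5, -0.9, -1.1]
width: -0.0001
t: 7.42
position: [0.6016, 0.1128, 0.1609]
tool_rot: [2.232, 2.201, 0.007]
force: [-0.2, 0.0, 0.2]
width: 0.0001
{'t': np.float64(7.5667), 'position': array([0.6015, 0.1139, 0.1609]), 'force': array([-0.5879, -1.0674,  0.3653]), 'width': np.float64(-0.0)}
```

View pics/rk.png

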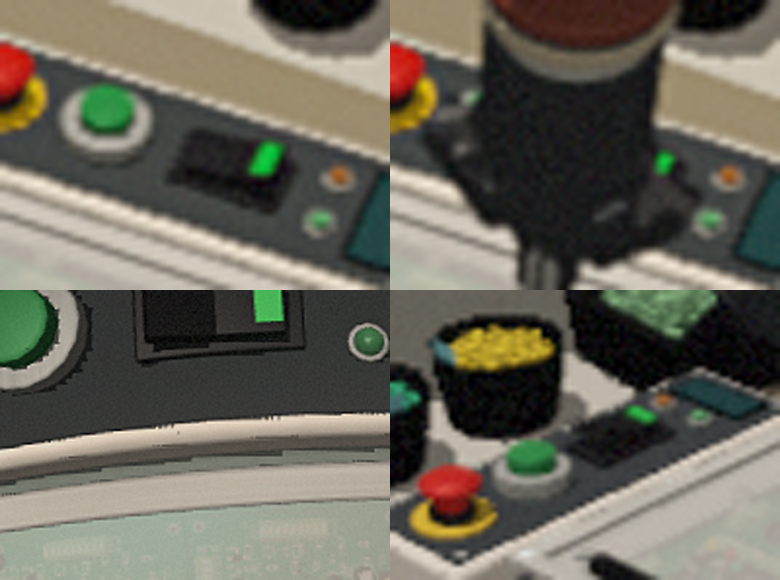

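The wrist crop shows the two rocker halves shaded differently, with the green mark still visible. To confirm it tilted, I'll compare the mark's row in the scene view before and after.

```bash
python3 - <<'E'
from h import *
import cv2
for n in('cams','m5'):
    c=pickle.load(open(n+'.pkl','rb'))['scene']
    p=c['pixels'][155:190,255:325].astype(int)
    m=(p[...,1]>p[...,0]*1.6)&(p[...,1]>p[...,2]*1.6)&(p[...,1]>70)
    k,l,st,ce=cv2.connectedComponentsWithStats(m.astype('uint8'))
    print(n,[(st[i].tolist(),np.round(ce[i]+[255,155],2)) for i in range(1,k) if st[i,4]>5])
E
```

```text
cams [([43, 7, 6, 5, 20], array([300.7, 163.7])), ([19, 16, 10, 7, 55], array([278.64, 174.22]))]
m5 [([43, 9, 7, 4, 17], array([301.  , 165.41])), ([19, 16, 10, 7, 54], array([278.61, 174.28]))]
```

The mark moved down 1.7 px, which is about 6 mm, while the start button didn't move. The rocker is on. Now the start button.

```bash
python3 -m handwheel '[[-1,3,-2,0,0,0,0],[-1,3,-2,0,0,0,0],[-1,3,-2,0,0,0,0],[-1,3,-1.9,0,0,0,0],[-1,1.5,-0.6,0,0,0,0]]';python3 -m handwheel '[[-1,0,0,0,0,0,0],[-1,0,0,0,0,0,0],[-1,0,0,0,0,0,0],[-1,0,0,0,0,0,0],[-1,0,0,0,0,0,0]]'
```

```text
t: 7.98
position: [0.5163, 0.2559, 0.1591]
tool_rot: [2.231, 2.202, 0.008]
force: [0.3, 0.7, -0.1]
width: 0.0
t: 8.4
position: [0.5139, 0.2616, 0.1587]
tool_rot: [2.22, 2.214, 0.008]
force: [0.6, -0.2, 0.8]
width: -0.0003
```

```bash
python3 -m handwheel '[[-1,-0.9,0.1,2,0,0,0],[-1,0,0,2,0,0,0],[-1,0,0,0.6,0,0,0],[-1,0,0,0.3,0,0,0],[-1,0,0,0,0,0,0]]'
```

```text
t: 8.82
position: [0.5196, 0.2484, 0.11]
tool_rot: [2.226, 2.205, 0.012]
force: [-1.0, 1.0, 0.2]
width: 0.0
```

```bash
python3 -m handwheel '[[-1,0.3,-0.4,0,0,0,0],[-1,0,0,0.3,0,0,0],[-1,0,0,0.3,0,0,0],[-1,0,0,0.3,0,0,0],[-1,0,0,0.3,0,0,0]]';python3 -m handwheel '[[-1,0,0,0.3,0,0,0],[-1,0,0,0.3,0,0,0],[-1,0,0,0.3,0,0,0],[-1,0,0,0.3,0,0,0],[-1,0,0,0.3,0,0,0]]'
```

```text
t: 9.23
position: [0.5178, 0.2517, 0.1026]
tool_rot: [2.224, 2.202, 0.018]
force: [-12.5, -5.7, 28.8]
width: -0.0004
t: 9.65
position: [0.5178, 0.2517, 0.1028]
tool_rot: [2.22, 2.205, 0.013]
force: [-10.8, -4.7, 21.2]
width: -0.0
```

```bash
python3 -m handwheel '[[-1,0,0,-1,0,0,0],[-1,0,0,-3,0,0,0],[-1,0,0,-3,0,0,0],[-1,0,0,-3,0,0,0],[-1,-3,0,-2,0,0,0]]';python3 -m handwheel '[[-1,-4,0,-1,0,0,0],[-1,-4,0,-1,0,0,0],[-1,-4,0,0,0,0,0],[-1,-3,0,0,0,0,0],[-1,0,0,0,0,0,0]]'; python3 look.py m6; python3 - <<'E'
from h import *
import cv2
for n in('cams','m3','m5','m6'):
  for v,(x0,x1,y0,y1) in {'scene':(255,325,155,190),'side':(335,412,115,165)}.items():
    c=pickle.load(open(n+'.pkl','rb'))[v]
    p=c['pixels'][y0:y1,x0:x1].astype(int)
    m=(p[...,1]>p[...,0]*1.6)&(p[...,1]>p[...,2]*1.6)&(p[...,1]>70)
    k,l,st,ce=cv2.connectedComponentsWithStats(m.astype('uint8'))
    print(n,v,[(st[i,4],np.round(ce[i]+[x0,y0],2)) for i in range(1,k) if st[i,4]>5])
d=pickle.load(open('m6.pkl','rb'))
R=lambda a,s:cv2.resize(a[:,:,::-1],s,interpolation=cv2.INTER_CUBIC)
cv2.imwrite('pics/fin.png',np.vstack([np.hstack([R(d['scene']['pixels'][140:270,200:390],(400,290)),R(d['side']['pixels'][90:250,280:440],(380,290))]),R(d['wrist']['pixels'][:240],(780,293))]))
E
```

```text
t: 10.07
position: [0.5129, 0.225, 0.2236]
tool_rot: [2.218, 2.213, 0.007]
force: [1.5, -1.0, 0.4]
width: 0.0001
t: 10.48
position: [0.5173, 0.0694, 0.2551]
tool_rot: [2.201, 2.209, 0.029]
force: [0.1, -0.2, 0.1]
width: -0.0001
{'t': np.float64(10.6333), 'position': array([0.5167, 0.074 , 0.2542]), 'force': array([ 0.2519,  0.3815, -0.0359]), 'width': np.float64(0.0001)}
cams scene [(np.int32(20), array([300.7, 163.7])), (np.int32(55), array([278.64, 174.22]))]
cams side [(np.int32(27), array([390.41, 146.59]))]
m3 scene [(np.int32(54), array([278.57, 174.19]))]
m3 side [(np.int32(59), array([362.97, 138.44])), (np.int32(27), array([390.41, 146.59]))]
m5 scene [(np.int32(17), array([301.  , 165.41])), (np.int32(54), array([278.61, 174.28]))]
m5 side [(np.int32(12), array([391.75, 147.42]))]
m6 scene [(np.int32(17), array([301.  , 165.41])), (np.int32(54), array([278.59, 174.28]))]
m6 side [(np.int32(59), array([362.85, 138.41])), (np.int32(31), array([390.45, 148.1 ]))]
```

View pics/fin.png

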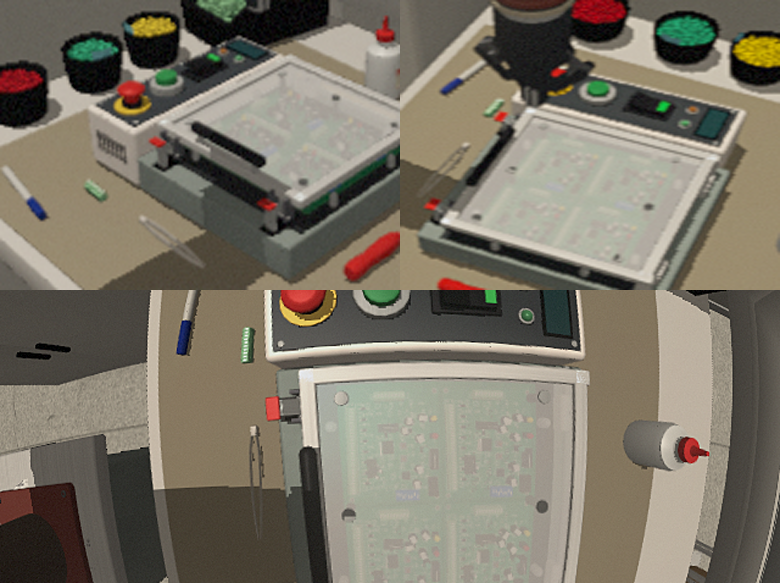

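The gate is shut, the rocker is on, the start button is back out, and the other things on the bench look unmoved. Handing in.

```bash
python3 -c "
from bench import bot
print(bot.sign_off())"
```

```text
the job is handed in; nothing more can be done
None
```

The job is handed in. The gate is shut, the tester is on, and the start button was pressed and came back out, in that order. It took about 10.6 s of robot time, and no reading I took went above 29 N. `sign_off` gives no verdict, so the results below come from my own checks.

- **Gate:** I pushed it down along its arc with the shut fingers until it met its stop (25 N at z = 0.1115) and let go. A second light touch felt nothing at z = 0.116, which fits a latched gate with its bar top at about 0.115. The hooks look to be over the pins. The camera put the bar at z ≈ 0.104 against the nominal 0.108, a 4 mm disagreement I took as measurement error.
- **Rocker:** It stopped firmly at z ≈ 0.0997 under 20 N. Afterwards its green mark sat about 6 mm lower in the scene view and was unchanged in the last picture, so it is on. I saw no clear snap in the force on the first light passes, so I pressed again until it stopped.
- **Start button:** I pressed it to a firm stop at z ≈ 0.1027, with 21–29 N, where 0.103 is nominally fully in. The press was about 3 mm off its centre. In both cameras it came back to within 0.1 px of where it was before.
- **Surroundings:** I kept off the red stop button. In the last pictures the marker, tweezers and terminal look unmoved and so does the visible part of the screwdriver. The brush was outside those pictures.

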